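# Unclip the wick bar from a set tin candle and stow it

### The job

The candle that still wears its spring-clipped steel wick bar has set: pull the bar straight up off the can's rim and clear of the wick, keeping the can standing where it is on the drip tray. Then lower the bar, feet down, all the way into the empty slot of the bar tray before letting go of it, so that it lies flat there. Leave the other candles, the two bars already in the tray, the empty tin and the box of wicks as they are.

Things in the scene. Friction and masses are not known exactly. Their poses are not given: they have to be found in the camera images.
- bar: wick bar to remove: steel channel 119 mm (x) by 20 mm (y), 95 g, ends alike. Origin: underside centre of its floor, on the can's rim. Over the middle 60 mm two flanges rise to z = 30 mm, 20 mm over their outer faces: grip across them (along y), fingertips above z = 0. End tabs reach 13 mm below the origin; dimples in them snap under the rim. Pull: 6 N at first, free after 9 mm, off the wick after 36 mm
- candle: set candle wearing the bar: tin 99 mm in diameter (rim 104 mm), 118 mm tall, 0.85 to 1 kg, loose on the drip tray; its weight holds it down while the bar is pulled. Origin: centre of its underside. Stiff cardboard wick 18 mm (along x) x 4 mm on the axis, to 36 mm above the rim, up through a slot in the bar. At the start the bar's origin is 118 mm above this one, its x along the can's x
- drip_tray: fixed galvanised drip tray on the table, 310 x 310 mm, 3 mm thick floor with a 15 mm high edge, carrying four candles. Origin: centre of its underside
- bar_tray: fixed grey plastic tray for wick bars, 164 mm (x) x 156 mm (y) x 16 mm high, with three parallel slots along its x axis, side by side at y = -50, 0 and +50 mm. Origin: centre of its underside. Two slots hold a bar each, one is empty
- slot1 (a point): centre of the floor of the tray's slot at y = -50 mm, 4 mm above the table. The slot is 134 mm long (x axis), 32 mm wide and 12 mm deep. A bar that lies flat in it stands on its end tabs with its origin 13 mm above this point, its floor plate 1 mm above the tray's top
- slot2 (a point): the same for the middle slot, y = 0
- slot3 (a point): the same for the slot at y = +50 mm
- spare_1: a wick bar like the other, lying in one of the slots: leave it
- spare_2: a second wick bar lying in another slot: leave it
- candle_b: another finished candle, same can and wick, no bar: leave it. Origin: centre of its underside
- candle_c: another finished candle, with a brown band: leave it
- candle_d: another finished candle, with a green band: leave it
- tin: empty open tin, 99 mm in diameter, 118 mm tall: leave it. Origin: centre of its underside
- wick_box: open cardboard box of cardboard wick strips, 150 x 110 mm, 95 mm tall with the strips: leave it. Origin: centre of its underside
Mind the look-alikes: they are no part of the job. Leave any blue look-alike of the bar alone.

How it is judged:
By the outcome, as a careful person would: the job done as asked, in the order asked, and still so for the second after the job is handed in, with the robot touching nothing.
It also fails if it takes over 38 s, if anything falls off the work surface, if the arm or the gripper's body presses on something with over 40 N, if the wrist force passes 120 N, or if a joint passes its speed limit or range.

### The arm

A 6-joint arm with a two-finger parallel gripper is mounted at the origin on the work surface. World frame = base frame: x ahead of the robot, y to its left, z up, the work surface at z = 0. Lengths are in m, angles in rad, forces in N, time in s.
With the tool pointing down it reaches from about 0.275 to 0.75 m from the base axis. Payload 10.2 kg.
Tool frame: the origin (TCP) lies where the fingers leave the gripper's body, on its centre line; the fingertips stand 64 mm ahead of it and the grasp point (between the pads) lies 45 mm ahead of it; z points along the fingers, y is the direction in which the jaws open and shut (so a half turn about z gives the same grasp; the last joint's range is limited). The gripper opens to 88 mm and grips with 3 to 60 N. Pads are 18 mm wide; open, the fingers measure 123 mm over their backs; the gripper's body (75 mm by 187 mm) begins 45 mm behind the grasp point.
Start: joints at [0.934, 0.313, 1.498, -0, 1.331, -0.223], TCP at [0.211, 0.481, 0.303] pointing down, gripper open.
Joint ranges: [-2.94, 2.94], [-0.97, 2.17], [0.19, 2.56], [-1.23, 4.37], [0.02, 3.11], [-2.88, 2.88]. Speed limits (rad/s): [2.39, 2.39, 3.01, 3.14, 3.14, 3.14].

### API

Orientations are given as [roll, pitch, yaw] about the fixed x, y, z axes, in that order (R = Rz(yaw) Ry(pitch) Rx(roll)).
In Python, from plant import * gives the robot as it stands.
- The arm moves only by the tool arm_command, never from a script. Its argument "deltas" is a list of rows, each a list of 3 entries, a list of its own where there are three numbers: the shift along the tool's x, y, z as a fraction of full scale, then the turn about the tool's z as a fraction of full scale, then the gripper's target within -1 to 1 (fully open at 1, half-way at 0, shut at -1). A call has 1 to 5 rows; each row is the pose to reach, as a shift and turn from the pose measured when the call began, along the tool's axes at that moment; what a row does not reach only later rows make up. Full scale, the value 1, is 8 cm for a shift and 45 degrees for a turn. A row lasts 1/10 s, in which the tool goes at most 50 mm and 8.59 degrees, less where a joint would pass 70% of its speed; a pose out of reach is approached as far as the arm can. A call with a number of a shift or a turn outside -1 to 1 is refused whole. A call with a gripper value outside its range is refused whole. The fingers move at their own pace and stop on an object; the grip force is fixed at half the most. Time passes only in rows, so rows that repeat a pose let the fingers close. It gives the time, the measured TCP pose, the force and the opening at its end, in the units of the state.
- state(): the state, without advancing time (a new reading comes with each control period).
- camera(name): name is "scene" or "side" or "wrist"; returns a dict with "frame" (420x560x3 uint8, red, green, blue), "z_map" (420x560 float32, m along the optical axis (not along the pixel's ray), 0 where there is no reading), "fx", "fy", "cx", "cy" (pixels), "k1" (the pictures are not rectified: a ray, as slopes to the right and down, at radius r is drawn at 1 + k1 r^2 times it, then the intrinsics apply), "world_to_cam" (4x4, takes a point from world to camera coordinates). Camera axes: x right, y down, z forward; pixel columns grow to the right and rows downward; lengths in m; the calibration is good to about 2 mm. A picture is of the moment at which its call begins.
- hand_in(): hands the job in, once; it reports no verdict.
Trained networks look in a picture, given as the dict that the camera call returned (one of the last four; its "shot" number tells which), for a name from the list of things; names that differ only in an ending like _2 or _b are one class to them, and where a whole thing is asked for, a point or a joint stands for the part that bears it (a point fixed in the world has none). Each returns a list of dicts, best first, with "p" (0 to 1); they miss things now and then, are a little off and sometimes report something else, mostly with a low value. They report only what shows in the picture. A call takes as long as a camera call. They do not tell look-alikes from the thing itself.
- spot_in(picture, query): "bbox" ([left, top, right, bottom] in pixels, round what is visible of it).
- outline_of(picture, query): "pixels" (420x560 bool, what is visible of it) and "bbox" ([left, top, right, bottom] in pixels, round what is visible of it).
The state is a dict: "clock": time; "joint_pos": joint angles; "qd": joint speeds; "tau": joint torques, N m; "position": TCP position; "ee_rot": TCP orientation; "force": force on the tool from outside, world axes, zero at the start; "ft_torque": the same for the moment, N m; "opening": opening from 0.0 (shut) to 1.0 (fully open).
Only numpy, scipy, OpenCV 4.12 (cv2) and the standard library are available. Lean on these libraries where they do the work, as an engineer would, in place of code of your own. Each camera call takes 0.05 s, during which the arm holds its last target.

## Working session

There is one attempt and no reset: what is moved stays moved. The work goes in short steps, Python scripts to look and compute and a tool call to move; the robot and the scene stay as the last step left them, time stands still between calls to the robot, and variables do not carry over. Pictures are saved under pics/ and viewed, and the job is handed in when it is done.

Besides the shell and the picture viewer there is one more tool, called after "Emit:" by a JSON object that holds its "op" and its "data". arm_command: Moves the arm, as the interface text tells. Its arguments: {"type":"object","properties":{"deltas":{"type":"array","items":{"type":"array"}}},"required":["deltas"]}

```bash
ls; mkdir -p pics; cat > h.py <<'E'
from plant import *
import numpy as np, cv2
def save(c,n,crop=None,s=1):
    f=c["frame"][:,:,::-1]
    if crop: f=f[crop[1]:crop[3],crop[0]:crop[2]]
    if s!=1: f=cv2.resize(f,None,fx=s,fy=s,interpolation=cv2.INTER_CUBIC)
    cv2.imwrite("pics/"+n+".png",f)
def cloud(c):
    h,w=c["z_map"].shape
    u,v=np.meshgrid(np.arange(w),np.arange(h))
    xd=(u-c["cx"])/c["fx"]; yd=(v-c["cy"])/c["fy"]
    x,y=xd.copy(),yd.copy()
    for _ in range(15):
        k=1+c["k1"]*(x*x+y*y); x=xd/k; y=yd/k
    z=c["z_map"]
    P=np.stack([x*z,y*z,z,np.ones_like(z)],-1)
    W=P@np.linalg.inv(np.array(c["world_to_cam"])).T
    W=W[...,:3].copy(); W[z<=0]=np.nan
    return W
E
python3 - <<'E'
from h import *
import pickle
for n in ["scene","side","wrist"]:
    c=camera(n); save(c,n+"0"); pickle.dump(c,open(n+"0.pkl","wb"))
s=state(); print(s)
E
```

```text
pics
{'clock': 0.15, 'joint_pos': array([ 9.33610804e-01,  3.13321653e-01,  1.49821383e+00, -9.47810960e-06,
        1.33099620e+00, -2.23427994e-01]), 'qd': array([ 3.25549649e-04, -1.69676263e-03, -2.57438004e-03,  3.77087534e-05,
       -1.03400567e-03, -1.68130869e-03]), 'tau': array([ 2.20455426e-03, -4.02305925e+01, -2.52317280e+01,  6.94237277e-02,
        3.43881862e-02, -4.94153505e-05]), 'position': array([0.21103656, 0.48059635, 0.30231076]), 'ee_rot': array([-3.14067493e+00, -1.99087424e-04,  2.72783729e+00]), 'force': array([-0.03405336, -1.03451901, -0.77927823]), 'ft_torque': array([0.00737623, 0.0051141 , 0.01061415]), 'opening': 0.999783561102945}
```

View pics/scene0.png

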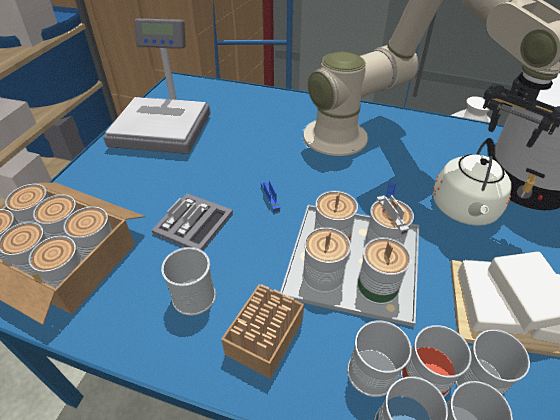

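View pics/side0.png

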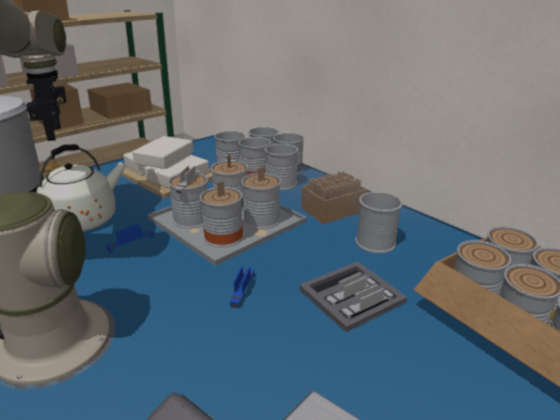

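View pics/wrist0.png

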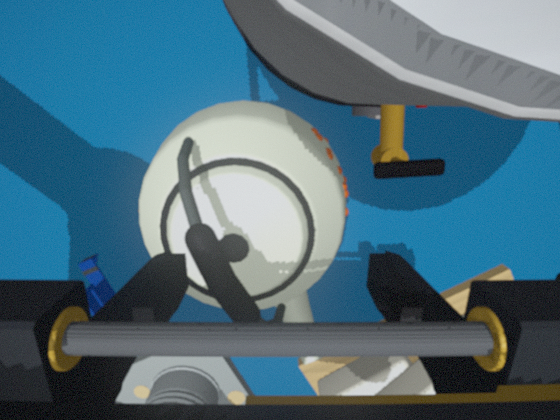

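The candle wearing the steel bar is the back-right one in the scene view (392,212). Two blue look-alikes lie on the table at (270,197) and behind that can at (390,190). The bar tray is at (193,220), with its empty slot towards the robot or at the right side, still to be checked. I'll confirm in crops and measure.

```bash
python3 - <<'E'
from h import *
import pickle
c=pickle.load(open("scene0.pkl","rb")); d=pickle.load(open("side0.pkl","rb"))
a=cv2.resize(c["frame"][170:260,340:440,::-1],(400,360),interpolation=cv2.INTER_CUBIC)
b=cv2.resize(c["frame"][180:260,145:245,::-1],(400,320),interpolation=cv2.INTER_CUBIC)
e=cv2.resize(d["frame"][150:250,150:250,::-1],(400,360))
g=cv2.resize(d["frame"][255:335,290:420,::-1],(400,240))
cv2.imwrite("pics/crop0.png",np.hstack([np.vstack([a,g]),np.vstack([e,b])[:600]]))
for nm,k in(("scene",c),("side",d)):
    W=cloud(k)
    print(nm,np.linalg.inv(k["world_to_cam"])[:3,3])
    np.save(nm+"W.npy",W)
W=np.load("sceneW.npy")
for (u,v) in [(336,200),(328,245),(381,255),(392,215),(193,220),(475,180),(270,197),(390,188),(188,260),(262,330),(485,145),(520,130)]:
    print(u,v,W[v,u])
E
```

```text
scene [1.19655813 0.17452898 0.80402549]
side [-0.08099297 -0.7496011   0.59868073]
336 200 [0.47849943 0.09196399 0.14370135]
328 245 [0.60176766 0.10236328 0.11854903]
381 255 [0.59505049 0.22024998 0.11877972]
392 215 [0.47695988 0.22825896 0.13281045]
193 220 [ 0.54424234 -0.27441732  0.02434059]
475 180 [0.27675911 0.42663698 0.13293099]
270 197 [ 0.40362611 -0.1019171   0.03370597]
390 188 [0.23735289 0.21921074 0.01512035]
188 260 [ 0.70898324 -0.19754472  0.07814617]
262 330 [0.81924911 0.02055559 0.06796629]
485 145 [-0.11949587  0.51905593  0.00058033]
520 130 [0.12424367 0.52755255 0.21678579]
```

View pics/crop0.png

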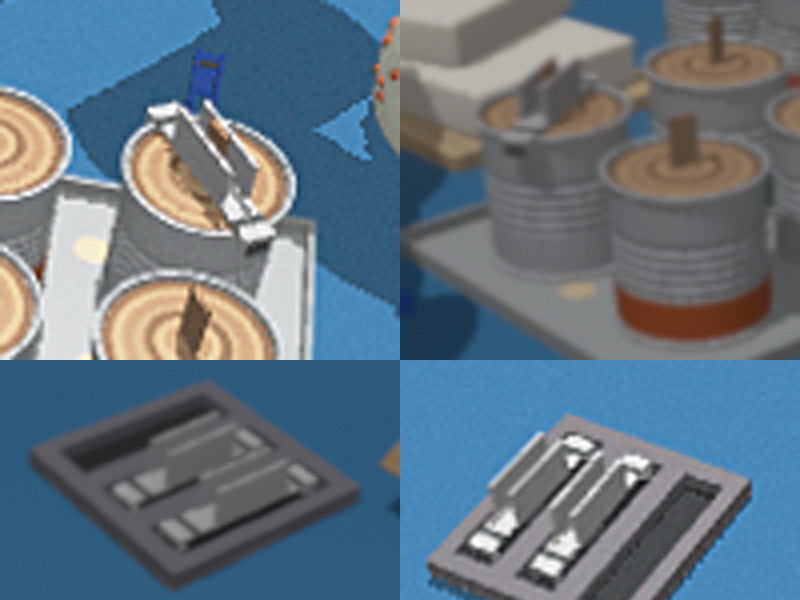

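```bash
python3 - <<'E'
import numpy as np,cv2
for nm in ("scene","side"):
    W=np.load(nm+"W.npy").reshape(-1,3)
    m=(np.hypot(W[:,0]-.475,W[:,1]-.225)<.07)
    A=W[m&(W[:,2]>.128)&(W[:,2]<.149)]
    print(nm,len(A),"zmax",np.nanpercentile(W[m][:,2],[98,99.5,100]))
    if len(A)<10: continue
    r=cv2.minAreaRect(A[:,:2].astype(np.float32)*1000); print("flanges",r)
    # rim circle: points z .116-.124
    R=W[m&(abs(W[:,2]-.1195)<.003)]
    print("rim bbox",len(R),R[:,:2].min(0),R[:,:2].max(0),np.median(R[:,2]))
    # tray
    m=(abs(W[:,0]-.5)<.2)&(W[:,1]<-.12)&(W[:,1]>-.42)&(W[:,2]>.011)&(W[:,2]<.021)
    T=W[m]; 
    med=np.median(T,0); T=T[np.hypot(T[:,0]-med[0],T[:,1]-med[1])<.125]
    print("tray",len(T),med,cv2.minAreaRect(T[:,:2].astype(np.float32)*1000))
    F=W[(np.hypot(W[:,0]-med[0],W[:,1]-med[1])<.115)&(W[:,2]>.03)&(W[:,2]<.06)]
    print("spares",len(F),cv2.minAreaRect(F[:,:2].astype(np.float32)*1000), F[:,2].max())
    S=W[(np.hypot(W[:,0]-med[0],W[:,1]-med[1])<.115)&(W[:,2]<.007)&(W[:,2]>.002)]
    print("floor",len(S),np.median(S,0), cv2.minAreaRect(S[:,:2].astype(np.float32)*1000))
# top-down plots
def plot(W,C,x0,y0,x1,y1,zmin,zmax,fn):
    s=2500; im=np.zeros((int((x1-x0)*s),int((y1-y0)*s),3),np.uint8)
    P=W.reshape(-1,3);c=C.reshape(-1,3)
    o=np.argsort(np.nan_to_num(P[:,2],nan=-1)); 
    for i in o:
        p=P[i]
        if not(zmin<p[2]<zmax and x0<p[0]<x1 and y0<p[1]<y1): continue
        cv2.circle(im,(int((y1-p[1])*s),int((x1-p[0])*s)),2,tuple(int(v) for v in c[i][::-1]),-1)
    return im
import pickle
ims=[]
for nm in("scene","side"):
    W=np.load(nm+"W.npy");C=pickle.load(open(nm+"0.pkl","rb"))["frame"]
    ims.append(np.vstack([plot(W,C,.39,.15,.55,.31,.1,.2,""),plot(W,C,.42,-.40,.66,-.15,-.01,.1,"")[:, :400] if 0 else cv2.resize(plot(W,C,.42,-.40,.66,-.15,-.01,.1,""),(400,384))]))
cv2.imwrite("pics/top.png",cv2.resize(np.hstack(ims),(612,600)))
E
```

```text
scene 207 zmax [0.15186576 0.15656025 0.15881492]
flanges ((457.6771240234375, 227.2196044921875), (62.5243034362793, 23.498977661132812), 36.987064361572266)
rim bbox 602 [0.40744187 0.17587475] [0.54488068 0.27931768] 0.11853420271266474
tray 1471 [ 0.55997052 -0.27541079  0.01533548] ((535.7615966796875, -282.17669677734375), (158.5625457763672, 168.45753479003906), 81.20109558105469)
spares 360 ((529.369384765625, -306.9569091796875), (72.20772552490234, 63.42445755004883), 81.49498748779297) 0.04939364160155768
floor 574 [ 0.55070458 -0.24378682  0.00395535] ((559.34130859375, -273.0458068847656), (185.1678466796875, 220.87635803222656), 18.318723678588867)
side 127 zmax [0.14969314 0.15312568 0.15832702]
flanges ((453.2685241699219, 223.0324249267578), (61.76531982421875, 21.31462860107422), 35.299598693847656)
rim bbox 305 [0.40531462 0.17149153] [0.5426098  0.27929122] 0.11792194362565228
tray 2144 [ 0.498685   -0.29536973  0.01546191] ((533.7080078125, -285.390869140625), (159.6436004638672, 166.23146057128906), 81.1977767944336)
spares 655 ((527.390625, -310.1239318847656), (71.43183135986328, 61.88492202758789), 82.09485626220703) 0.04907300693252825
floor 615 [ 0.5131669  -0.28390086  0.00394385] ((501.83282470703125, -300.5733947753906), (197.4781951904297, 207.21185302734375), 3.015679359436035)
```

View pics/top.png

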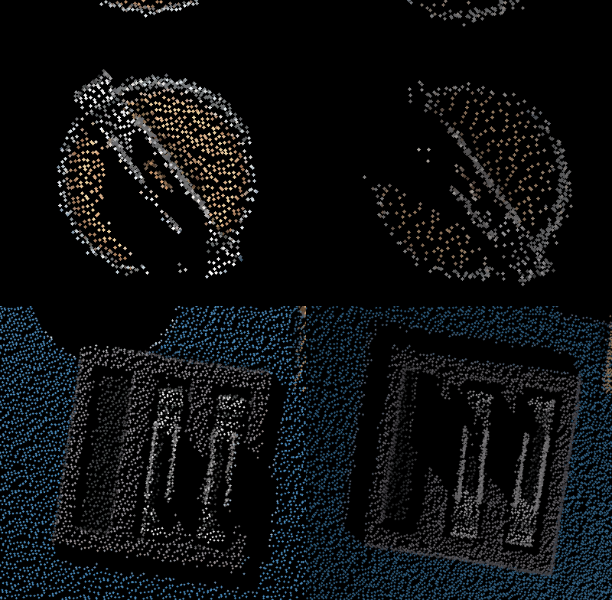

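Emit:
{"op": "arm_command", "data": {"deltas": [[[-0.5,-0.2,0],0,0.1],[[-1,-0.4,0],0,0.1],[[-1,-0.4,0],0,0.1]]}}

```text
clock: 0.45
position: [0.2739, 0.4168, 0.3021]
ee_rot: [-3.14, 0.0, 2.724]
force: [-0.3, -0.5, 0.0]
opening: 0.754
```

```bash
cat >> h.py <<'E'
def plan(t,yaw=None,s=None):
    s=s or state(); from scipy.spatial.transform import Rotation as Ro
    R=Ro.from_euler("xyz",s["ee_rot"]).as_matrix()
    d=R.T@(np.array(t)-s["position"])
    y=s["ee_rot"][2]
    out="clk %.2f pos %s rpy %s F %s open %.3f | shift %s"%(s["clock"],np.round(s["position"],4),np.round(np.degrees(s["ee_rot"]),2),np.round(s["force"],1),s["opening"],np.round(d/.08,3))
    if yaw is not None:
        a=-(np.degrees(y)*-1+yaw); a=(a+90)%180-90
        b=-((yaw-np.degrees(y)+180)%360-180)
        out+=" turn %.3f"%(b/45)
    print(out)
E
python3 -c "
from h import *
plan([.455,.225,.303],216)"
```

```text
clk 0.45 pos [0.2739 0.4168 0.3021] rpy [-1.7990e+02  2.0000e-02  1.5606e+02] F [-0.3 -0.5  0. ] open 0.754 | shift [-3.042 -1.272 -0.007] turn -1.332
```

Emit:
{"op": "arm_command", "data": {"deltas": [[[-0.5,-0.21,0],0,0.1],[[-1,-0.42,0],0,0.1],[[-1,-0.42,0],0,0.1]]}}

```text
clock: 0.75
position: [0.3355, 0.3514, 0.3021]
ee_rot: [-3.139, 0.001, 2.719]
force: [-0.2, -0.0, -0.1]
opening: 0.553
```

Emit:
{"op": "arm_command", "data": {"deltas": [[[-0.5,-0.21,0],-0.19,0.1],[[-1,-0.42,0],-0.38,0.1],[[-1,-0.42,0],-0.57,0.1],[[-1,-0.42,0],-0.66,0.1]]}}

```text
clock: 1.15
position: [0.3951, 0.2879, 0.302]
ee_rot: [-3.139, -0.001, -3.041]
force: [-0.0, -0.2, 0.2]
opening: 0.55
```

```bash
python3 -c "
from h import *
plan([.455,.225,.303],216)"
```

```text
clk 1.15 pos [0.3951 0.2879 0.302 ] rpy [-1.7987e+02 -5.0000e-02 -1.7427e+02] F [-0.  -0.2  0.2] open 0.550 | shift [-0.667 -0.857 -0.011] turn -0.673
```

Emit:
{"op": "arm_command", "data": {"deltas": [[[-0.33,-0.43,0],-0.19,0.1],[[-0.67,-0.86,0],-0.38,0.1],[[-0.67,-0.86,0],-0.57,0.1],[[-0.67,-0.86,0],-0.67,0.1],[[-0.67,-0.86,0],-0.67,0.1]]}}

```text
clock: 1.65
position: [0.455, 0.2255, 0.3019]
ee_rot: [-3.141, -0.002, -2.514]
force: [0.2, 0.2, 0.3]
opening: 0.547
```

```bash
python3 - <<'E'
from h import *
plan([.455,.225,.303],216)
c=camera("wrist"); save(c,"wrist1"); W=cloud(c); np.save("w1.npy",W)
P=W.reshape(-1,3)
m=(np.hypot(P[:,0]-.455,P[:,1]-.225)<.06)&(P[:,2]>.128)&(P[:,2]<.156)
print(m.sum(), cv2.minAreaRect(P[m][:,:2].astype(np.float32)*1000) if m.sum()>5 else 0)
E
```

```text
clk 1.65 pos [0.455  0.2255 0.3019] rpy [-1.7994e+02 -1.3000e-01 -1.4406e+02] F [0.2 0.2 0.3] open 0.547 | shift [ 0.004 -0.005 -0.014] turn -0.001
857 ((456.2473449707031, 224.81170654296875), (60.275123596191406, 20.034332275390625), 36.090152740478516)
```

View pics/wrist1.png

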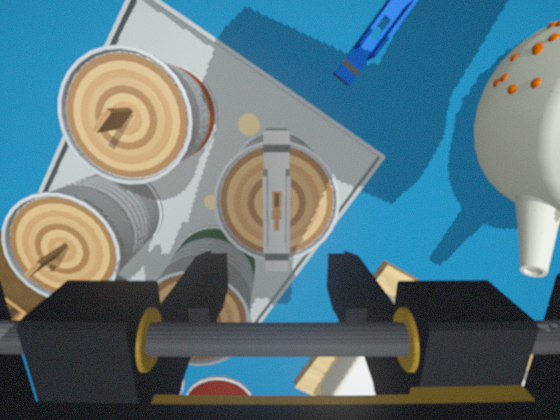

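The wrist view shows the steel bar at (276,200) on the rim of its can with the wick through it. The blue look-alike is at (375,40) on the table, well apart. The fit gives a 60.3 x 20.0 mm flange rectangle centred at (0.4562, 0.2248) at 36.1°, so I'm descending.

Emit:
{"op": "arm_command", "data": {"deltas": [[[0,-0.015,0.4],0,0.1],[[0,-0.015,0.8],0,0.1],[[0,-0.015,0.8],0,0.1]]}}

```text
clock: 2.0
position: [0.4539, 0.2248, 0.2348]
ee_rot: [3.14, -0.009, -2.518]
force: [-0.9, 0.2, 0.4]
opening: 0.553
```

```bash
python3 - <<'E'
from h import *
plan([.4562,.2248,.190],216)
c=camera("wrist"); save(c,"wrist2"); W=cloud(c)
P=W.reshape(-1,3)
m=(np.hypot(P[:,0]-.455,P[:,1]-.225)<.06)&(P[:,2]>.128)&(P[:,2]<.156)
print(m.sum(), cv2.minAreaRect(P[m][:,:2].astype(np.float32)*1000) if m.sum()>5 else 0, np.percentile(P[m][:,2],[50,90,97]))
E
```

```text
clk 2.00 pos [0.4539 0.2248 0.2348] rpy [ 179.91   -0.49 -144.3 ] F [-0.9  0.2  0.4] open 0.553 | shift [-0.028 -0.017  0.56 ] turn -0.007
1617 ((456.2054138183594, 224.5745849609375), (60.552276611328125, 20.04149627685547), 35.959842681884766) [0.15102832 0.1520404  0.1525002 ]
```

View pics/wrist2.png

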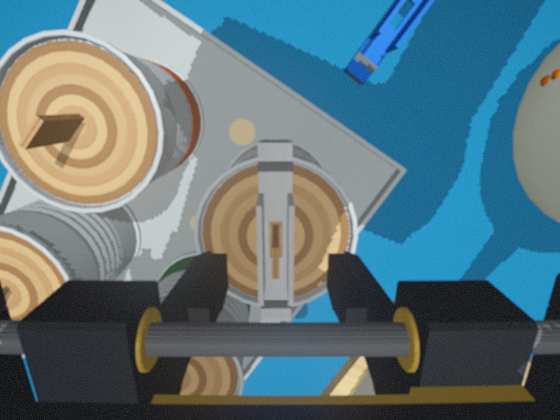

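The wrist view shows the bar at (276,235), centred between the open fingers, with its flange tops at z≈0.151.

Emit:
{"op": "arm_command", "data": {"deltas": [[[-0.02,-0.015,0.25],0,0.1],[[-0.025,-0.017,0.45],0,0.1],[[-0.025,-0.017,0.55],0,0.1],[[-0.025,-0.017,0.55],0,0.1],[[-0.025,-0.017,0.55],0,0.1]]}}

```text
clock: 2.55
position: [0.4575, 0.2251, 0.1945]
ee_rot: [-3.141, -0.003, -2.518]
force: [0.2, -0.3, 0.2]
opening: 0.55
```

```bash
python3 -c "
from h import *
plan([.4562,.2247,.190],216)"
```

```text
clk 2.55 pos [0.4575 0.2251 0.1945] rpy [-179.97   -0.19 -144.28] F [ 0.2 -0.3  0.2] open 0.550 | shift [0.016 0.006 0.057] turn -0.006
```

Now close, with the last 4 mm down first.

Emit:
{"op": "arm_command", "data": {"deltas": [[[0.016,0.006,0.05],0,0.1],[[0.016,0.006,0.05],0,0.1],[[0.016,0.006,0.05],0,0.1]]}}

```text
clock: 2.85
position: [0.4562, 0.2248, 0.1909]
ee_rot: [-3.141, -0.003, -2.518]
force: [0.4, -0.5, 0.5]
opening: 0.555
```

Emit:
{"op": "arm_command", "data": {"deltas": [[[0,0,0],0,-1],[[0,0,0],0,-1],[[0,0,0],0,-1],[[0,0,0],0,-1],[[0,0,0],0,-1]]}}

```text
clock: 3.35
position: [0.4562, 0.2248, 0.1909]
ee_rot: [-3.141, -0.003, -2.518]
force: [0.2, -0.1, 0.2]
opening: 0.227
```

```bash
python3 -c "
from h import *
plan([.4562,.2247,.190],216)
save(camera('side'),'side1',(130,120,330,270),3)"
```

```text
clk 3.35 pos [0.4562 0.2248 0.1909] rpy [-1.7996e+02 -1.7000e-01 -1.4429e+02] F [ 0.2 -0.1  0.2] open 0.227 | shift [ 0.001 -0.001  0.011] turn -0.006
```

View pics/side1.png

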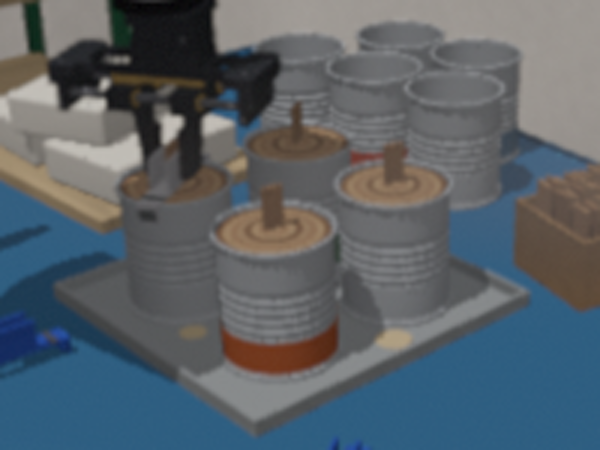

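The fingers have stopped at 20 mm on the flanges, and the can is standing upright at about (175,240) in the crop. Pulling gently.

Emit:
{"op": "arm_command", "data": {"deltas": [[[0,0,-0.03],0,-1],[[0,0,-0.06],0,-1],[[0,0,-0.09],0,-1],[[0,0,-0.12],0,-1],[[0,0,-0.15],0,-1]]}}

```text
clock: 3.9
position: [0.4565, 0.2249, 0.2035]
ee_rot: [-3.14, -0.002, -2.518]
force: [0.5, 0.6, -2.1]
opening: 0.227
```

```bash
python3 -c "
from h import *
plan([.4562,.2248,.280],216)
save(camera('side'),'side2',(130,120,330,270),3)"
```

```text
clk 3.90 pos [0.4565 0.2249 0.2035] rpy [-1.7993e+02 -1.1000e-01 -1.4429e+02] F [ 0.5  0.6 -2.1] open 0.227 | shift [ 0.006  0.001 -0.956] turn -0.006
```

View pics/side2.png

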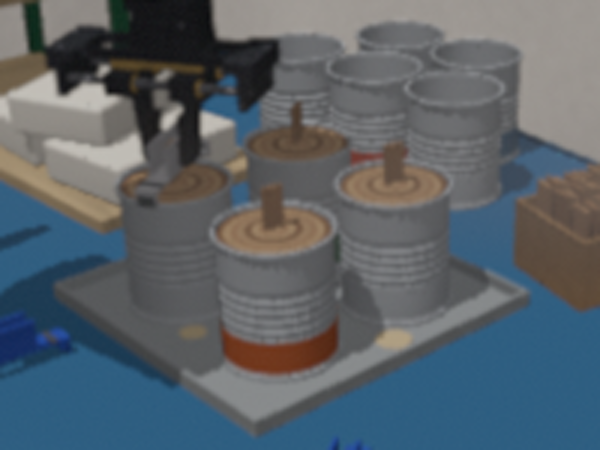

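The bar has lifted with the fingers, with its tab at (150,195) in the crop now above the rim, and the can is still on the tray. Continuing straight up.

Emit:
{"op": "arm_command", "data": {"deltas": [[[0,0,-0.15],0,-1],[[0,0,-0.35],0,-1],[[0,0,-0.6],0,-1],[[0,0,-0.85],0,-1],[[0,0,-1],0,-1]]}}

```text
clock: 4.45
position: [0.4569, 0.2251, 0.2862]
ee_rot: [-3.139, 0.001, -2.518]
force: [-0.0, -0.9, -0.6]
opening: 0.221
```

Emit:
{"op": "arm_command", "data": {"deltas": [[[0,0,-0.2],0,-1],[[0,0,-0.2],0,-1]]}}

```text
clock: 4.65
position: [0.4574, 0.2253, 0.3045]
ee_rot: [-3.137, 0.005, -2.518]
force: [0.6, -0.7, -1.3]
opening: 0.219
```

```bash
python3 - <<'E'
from h import *
plan([.542,-.234,.285],171.2)
c=camera('side');save(c,'side3',(130,80,330,230),3)
W=cloud(c).reshape(-1,3)
w=camera('wrist'); save(w,'wrist3')
E
```

```text
clk 4.65 pos [0.4574 0.2253 0.3045] rpy [-179.76    0.3  -144.28] F [ 0.6 -0.7 -1.3] open 0.219 | shift [ 2.494 -5.278  0.252] turn 0.989
```

View pics/side3.png

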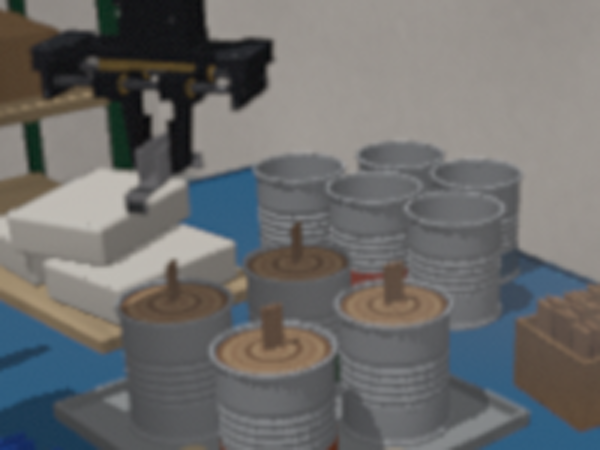

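View pics/wrist3.png

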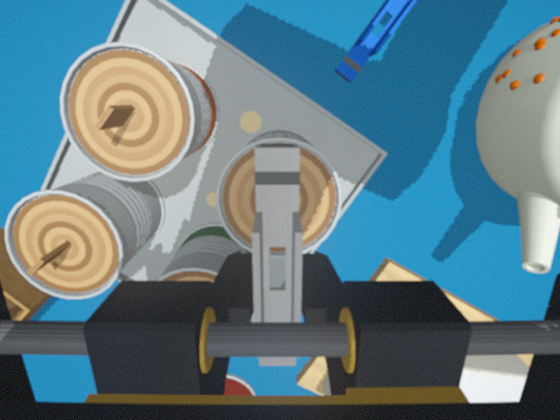

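The bar hangs clear of the wick, at (150,180) in the side crop and pale at (277,250) in the wrist view. The can is unmoved. Traversing to the bar tray.

Emit:
{"op": "arm_command", "data": {"deltas": [[[0.23,-0.5,0],0,-1],[[0.47,-1,0],0,-1],[[0.47,-1,0],0,-1]]}}

```text
clock: 5.05
position: [0.4734, 0.1347, 0.3009]
ee_rot: [-3.139, -0.001, -2.523]
force: [-0.0, 0.5, -1.1]
opening: 0.227
```

Emit:
{"op": "arm_command", "data": {"deltas": [[[0.23,-0.5,0],0,-1],[[0.47,-1,0],0,-1],[[0.47,-1,0],0,-1]]}}

```text
clock: 5.35
position: [0.4896, 0.0444, 0.3]
ee_rot: [-3.14, -0.003, -2.527]
force: [0.3, 0.8, -1.3]
opening: 0.22
```

Emit:
{"op": "arm_command", "data": {"deltas": [[[0.23,-0.5,0],0.15,-1],[[0.47,-1,0],0.3,-1],[[0.47,-1,0],0.45,-1],[[0.47,-1,0],0.5,-1]]}}

```text
clock: 5.75
position: [0.505, -0.0427, 0.2992]
ee_rot: [-3.14, -0.003, -2.925]
force: [0.3, 0.7, -1.5]
opening: 0.228
```

```bash
python3 -c "
from h import *
plan([.542,-.234,.285],171.2); print(state()['joint_pos'])"
```

```text
clk 5.75 pos [ 0.505  -0.0427  0.2992] rpy [-179.92   -0.19 -167.6 ] F [ 0.3  0.7 -1.5] open 0.228 | shift [ 0.062 -2.434  0.181] turn 0.471
[-0.31486898  0.27675736  1.55554876 -0.00289213  1.31145633 -2.10142721]
```

Emit:
{"op": "arm_command", "data": {"deltas": [[[0.02,-0.5,0],0.15,-1],[[0.02,-1,0],0.3,-1],[[0.02,-1,0],0.45,-1],[[0.02,-1,0],0.47,-1]]}}

```text
clock: 6.15
position: [0.5207, -0.1209, 0.2982]
ee_rot: [-3.14, -0.004, 2.987]
force: [0.2, 0.0, -0.2]
opening: 0.221
```

```bash
python3 -c "
from h import *
plan([.542,-.234,.285],171.2); print(state()['joint_pos'])"
```

```text
clk 6.15 pos [ 0.5207 -0.1209  0.2982] rpy [-179.92   -0.25  171.12] F [ 0.2  0.  -0.2] open 0.221 | shift [-0.482 -1.356  0.165] turn -0.002
[-0.44648237  0.3390581   1.47371266 -0.00272665  1.33263646 -1.86163109]
```

Emit:
{"op": "arm_command", "data": {"deltas": [[[-0.24,-0.5,0],0,-1],[[-0.48,-1,0],0,-1],[[-0.48,-1,0],0,-1]]}}

```text
clock: 6.45
position: [0.5469, -0.2083, 0.2969]
ee_rot: [-3.14, -0.005, 2.987]
force: [-0.5, 0.9, -1.0]
opening: 0.221
```

```bash
python3 - <<'E'
from h import *
import pickle
plan([.542,-.234,.285],171.2)
w=camera('wrist'); save(w,'wrist4'); pickle.dump(w,open("w4.pkl","wb"))
P=cloud(w).reshape(-1,3)
m=(abs(P[:,0]-.535)<.13)&(abs(P[:,1]+.284)<.13)
T=P[m&(P[:,2]>.012)&(P[:,2]<.021)]
print(len(T),cv2.minAreaRect(T[:,:2].astype(np.float32)*1000))
S=P[m&(P[:,2]>.0)&(P[:,2]<.008)&(np.hypot(P[:,0]-.542,P[:,1]+.234)<.065)]
print(len(S),cv2.minAreaRect(S[:,:2].astype(np.float32)*1000))
E
```

```text
clk 6.45 pos [ 0.5469 -0.2083  0.2969] rpy [-179.9    -0.3   171.15] F [-0.5  0.9 -1. ] open 0.221 | shift [ 0.011 -0.326  0.15 ] turn -0.001
10875 ((535.6466064453125, -286.09295654296875), (157.04441833496094, 164.3233642578125), 81.18017578125)
3234 ((537.8053588867188, -231.7183837890625), (121.4181137084961, 123.32966613769531), 14.935615539550781)
```

View pics/wrist4.png

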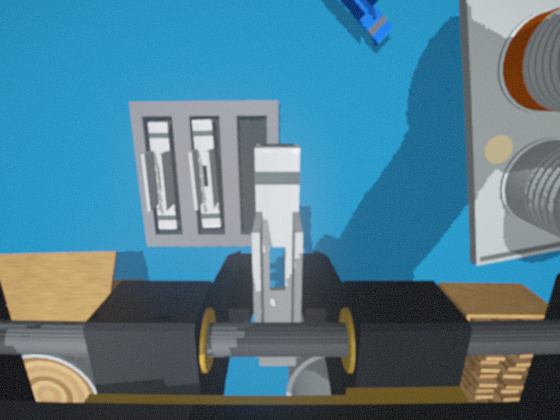

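The wrist view shows the tray at (130–280, 100–245) with spares in the left two slots and the right slot at (255,170) empty. The blue look-alike at (370,15) is apart. Checking tin clearance before going low.

```bash
python3 - <<'E'
import numpy as np
for n in("scene","side"):
    P=np.load(n+"W.npy").reshape(-1,3)
    m=(P[:,2]>.105)&(P[:,2]<.125)&(np.hypot(P[:,0]-.68,P[:,1]+.2)<.1)
    Q=P[m];A=np.c_[2*Q[:,:2],np.ones(len(Q))];s=np.linalg.lstsq(A,(Q[:,:2]**2).sum(1),rcond=None)[0]
    print(n,len(Q),s[:2],np.sqrt(s[2]+s[0]**2+s[1]**2),Q.min(0))
    m=(P[:,2]>.05)&(P[:,0]>.4)&(P[:,0]<.66)&(P[:,1]<-.08)&(P[:,1]>-.42)
    print(P[m].max(0) if m.any() else 0, m.sum())
from h import *
plan([.543,-.236,.130],171.2)
E
```

```text
scene 309 [ 0.7517424  -0.17585457] 0.0485948194805282 [ 0.69854371 -0.22763229  0.10502483]
[ 0.65998499 -0.39067832  0.09654995] 166
side 232 [ 0.74775613 -0.1807822 ] 0.04817097836265805 [ 0.69716541 -0.23165753  0.10501286]
[ 0.65910624 -0.39219562  0.09640165] 438
clk 6.50 pos [ 0.5466 -0.2062  0.297 ] rpy [-179.97   -0.33  171.19] F [-0.5  0.6 -0.7] open 0.225 | shift [-0.025 -0.373  2.088] turn -0.000
```

Emit:
{"op": "arm_command", "data": {"deltas": [[[-0.02,-0.19,0.3],0,-1],[[-0.025,-0.37,0.7],0,-1],[[-0.025,-0.37,1],0,-1],[[-0.025,-0.37,1],0,-1],[[-0.025,-0.37,1],0,-1]]}}

```text
clock: 7.0
position: [0.5439, -0.2344, 0.2179]
ee_rot: [-3.141, -0.006, 2.99]
force: [-0.4, -0.1, -0.0]
opening: 0.224
```

```bash
python3 -c "
from h import *
plan([.543,-.236,.130],171.2)"
```

```text
clk 7.00 pos [ 0.5439 -0.2344  0.2179] rpy [-179.97   -0.32  171.34] F [-0.4 -0.1 -0. ] open 0.224 | shift [ 0.003 -0.021  1.099] turn 0.003
```

Emit:
{"op": "arm_command", "data": {"deltas": [[[0,-0.02,0.3],0,-1],[[0,-0.02,0.65],0,-1],[[0,-0.02,1],0,-1],[[0,-0.02,1],0,-1],[[0,-0.02,1],0,-1]]}}

```text
clock: 7.5
position: [0.544, -0.2358, 0.1399]
ee_rot: [-3.14, -0.003, 2.992]
force: [0.1, -0.3, -0.4]
opening: 0.225
```

```bash
python3 - <<'E'
from h import *
plan([.543,-.236,.110],171.2)
for n,cr in(("scene",(130,130,280,270)),("side",(260,200,430,340)),("wrist",None)):
    c=camera(n); save(c,n+"5",cr,4 if cr else 1)
    if n=="wrist": np.save("w5.npy",cloud(c)); continue
    P=cloud(c).reshape(-1,3)
E
cd pics; python3 -c "
import cv2,numpy as np
a=cv2.imread('scene5.png');b=cv2.imread('side5.png');h=400
a=cv2.resize(a,(400,374));b=cv2.resize(b,(400,374));cv2.imwrite('both5.png',np.hstack([a,b]))"
```

```text
clk 7.50 pos [ 0.544  -0.2358  0.1399] rpy [-179.92   -0.2   171.4 ] F [ 0.1 -0.3 -0.4] open 0.225 | shift [ 0.011 -0.004  0.374] turn 0.005
```

View pics/both5.png

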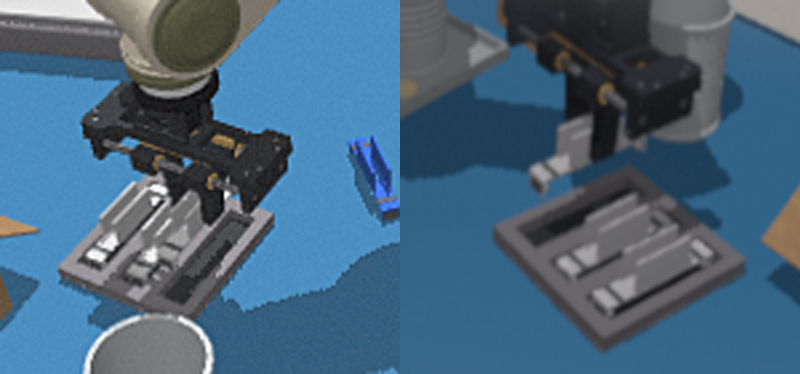

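View pics/wrist5.png

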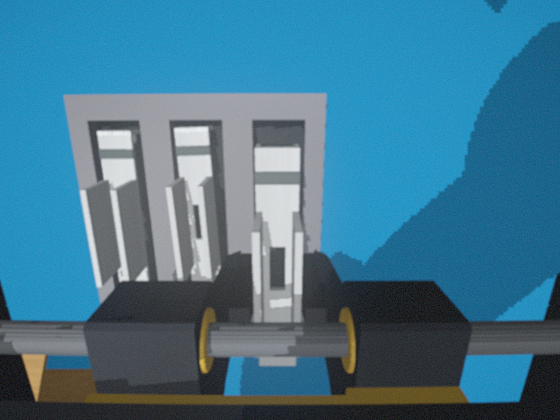

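The wrist view shows the bar end at (278,150) centred over the empty slot (252–305). The scene and side crops show it level above that slot. I'll check the offset in numbers.

```bash
python3 - <<'E'
from h import *
P=np.load("w5.npy").reshape(-1,3)
a=np.radians(-8.8);R=np.array([[np.cos(a),np.sin(a)],[-np.sin(a),np.cos(a)]])
c=np.array([.5356,-.2861]); q=(P[:,:2]-c)@R.T
m=(abs(q[:,0])<.1)&(abs(q[:,1])<.1)
t=m&(abs(P[:,2]-.016)<.0025); print("tray x,y range",np.percentile(q[t],[.2,99.8],axis=0).round(4),np.median(P[t][:,2]))
b=m&(P[:,2]>.058)&(P[:,2]<.105)&(abs(q[:,1]-.05)<.02); print("bar",b.sum(),np.percentile(q[b],[.5,50,99.5],axis=0).round(4),np.percentile(P[b][:,2],[1,50,99]))
r=m&b&(P[:,2]<.078); print("floor plate",q[r].min(0),q[r].max(0),np.median(P[r][:,2]))
s=m&(P[:,2]<.009)&(abs(q[:,1]-.05)<.02); print("slot",q[s].min(0),q[s].max(0))
E
```

```text
tray x,y range [[-0.082  -0.0778]
 [ 0.0707  0.0778]] 0.016228855879098947
bar 9630 [[-0.0582  0.0308]
 [-0.014   0.0497]
 [ 0.0605  0.0693]] [0.06713408 0.07436129 0.10370603]
floor plate [-0.05832968  0.03098774] [0.06194713 0.06814255] 0.07375813222155551
slot [-0.0999993   0.03000575] [0.05268335 0.0699801 ]
```

Emit:
{"op": "arm_command", "data": {"deltas": [[[0.012,0,0.2],0,-1],[[0.012,0,0.4],0,-1],[[0.012,0,0.5],0,-1],[[0.012,0,0.5],0,-1],[[0.012,0,0.5],0,-1]]}}

```text
clock: 8.15
position: [0.5433, -0.2363, 0.101]
ee_rot: [-3.139, -0.001, 2.991]
force: [0.6, 0.1, -0.4]
opening: 0.222
```

Emit:
{"op": "arm_command", "data": {"deltas": [[[0,0,0.03],0,-1],[[0,0,0.06],0,-1],[[0,0,0.09],0,-1],[[0,0,0.09],0,-1]]}}

```text
clock: 8.55
position: [0.5432, -0.2362, 0.0935]
ee_rot: [-3.139, -0.002, 2.991]
force: [-0.4, 0.7, -1.2]
opening: 0.221
```

```bash
python3 -c "
from h import *
plan([.543,-.236,.087],171.2)"
```

```text
clk 8.55 pos [ 0.5432 -0.2362  0.0935] rpy [-1.7987e+02 -1.0000e-01  1.7137e+02] F [-0.4  0.7 -1.2] open 0.221 | shift [0.003 0.002 0.082] turn 0.004
```

Emit:
{"op": "arm_command", "data": {"deltas": [[[0,0,0.03],0,-1],[[0,0,0.05],0,-1],[[0,0,0.06],0,-1],[[0,0,0.06],0,-1]]}}

```text
clock: 8.95
position: [0.5431, -0.2362, 0.0886]
ee_rot: [-3.139, -0.002, 2.991]
force: [0.1, 0.2, -0.6]
opening: 0.221
```

Emit:
{"op": "arm_command", "data": {"deltas": [[[0,0,0.01],0,-1],[[0,0,0.02],0,-1],[[0,0,0.02],0,-1]]}}

```text
clock: 9.25
position: [0.5431, -0.2362, 0.087]
ee_rot: [-3.139, -0.002, 2.991]
force: [0.0, -0.3, -1.0]
opening: 0.223
```

Emit:
{"op": "arm_command", "data": {"deltas": [[[0,0,0.01],0,-1],[[0,0,0.015],0,-1],[[0,0,0.015],0,-1]]}}

```text
clock: 9.55
position: [0.5432, -0.2363, 0.0868]
ee_rot: [-3.139, -0.002, 2.991]
force: [-4.1, 1.8, 10.4]
opening: 0.226
```

Contact: 10 N upward at TCP z 0.0868, and full seating was expected at ~0.087. I'll open only partly, to ~29 mm, because the neighbouring bar is close.

Emit:
{"op": "arm_command", "data": {"deltas": [[[0,0,0],0,-1],[[0,0,0],0,-0.35],[[0,0,0],0,-0.35],[[0,0,0],0,-0.35]]}}

```text
clock: 9.95
position: [0.5432, -0.2363, 0.0867]
ee_rot: [-3.139, -0.002, 2.991]
force: [-0.4, -0.0, 0.3]
opening: 0.323
```

```bash
python3 - <<'E'
from h import *
plan([.543,-.236,.15],171.2)
for n,cr in(("scene",(130,150,280,270)),("side",(270,220,420,340))):
    c=camera(n); save(c,n+"6",cr,2.667)
import cv2
a=cv2.imread('pics/scene6.png');b=cv2.imread('pics/side6.png');cv2.imwrite('pics/both6.png',np.hstack([a,b]))
E
```

```text
clk 9.95 pos [ 0.5432 -0.2363  0.0867] rpy [-1.7986e+02 -1.0000e-01  1.7137e+02] F [-0.4 -0.   0.3] open 0.323 | shift [ 0.004  0.001 -0.792] turn 0.004
```

View pics/both6.png

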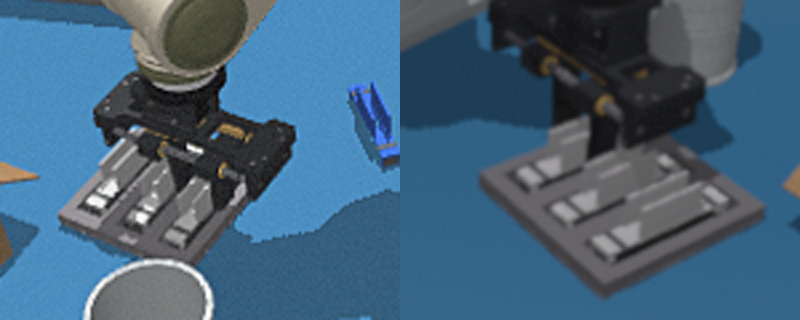

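All three bars are in their slots and the fingers are open. Retreating straight up.

Emit:
{"op": "arm_command", "data": {"deltas": [[[0,0,-0.1],0,-0.35],[[0,0,-0.3],0,-0.35],[[0,0,-0.6],0,-0.35],[[0,0,-1],0,-0.35],[[0,0,-1],0,-0.35]]}}

```text
clock: 10.55
position: [0.5447, -0.2369, 0.1714]
ee_rot: [-3.136, 0.005, 2.991]
force: [-0.1, 0.6, 0.3]
opening: 0.329
```

Emit:
{"op": "arm_command", "data": {"deltas": [[[0,0,-0.5],0,-0.35],[[0,0,-1],0,-0.35],[[0,0,-1],0,-0.35],[[0,0,-1],0,-0.35]]}}

```text
clock: 10.95
position: [0.5442, -0.2363, 0.2514]
ee_rot: [-3.136, 0.006, 2.991]
force: [-0.3, -0.6, -0.9]
opening: 0.325
```

```bash
python3 - <<'E'
from h import *
plan([.543,-.236,.15],171.2)
for n in("scene","wrist"):
    c=camera(n); save(c,n+"7")
    W=cloud(c).reshape(-1,3)
    a=np.radians(-8.8);R=np.array([[np.cos(a),np.sin(a)],[-np.sin(a),np.cos(a)]])
    q=(W[:,:2]-np.array([.5356,-.2861]))@R.T
    for y0 in(-.05,0,.05):
        m=(abs(q[:,0])<.075)&(abs(q[:,1]-y0)<.016)&(W[:,2]<.07)
        f=m&(W[:,2]>.035); p=m&(W[:,2]>.012)&(W[:,2]<.03)
        print(n,y0,"flange n",f.sum(),np.median(q[f],0).round(4),"top",np.percentile(W[f][:,2],97).round(4) if f.any() else 0, "plate x",q[p][:,0].min().round(3),q[p][:,0].max().round(3),"z",np.median(W[p&(q[:,0]<-.035)][:,2]).round(4),np.median(W[p&(q[:,0]>.035)][:,2]).round(4))
    m=(np.hypot(W[:,0]-.456,W[:,1]-.225)<.056)&(abs(W[:,2]-.1195)<.003)
    if m.sum()>50:
        print("can rim bbox mid",cv2.minEnclosingCircle(W[m][:,:2].astype(np.float32)))
E
```

```text
clk 10.95 pos [ 0.5442 -0.2363  0.2514] rpy [-179.66    0.33  171.39] F [-0.3 -0.6 -0.9] open 0.325 | shift [0.023 0.009 1.267] turn 0.004
scene -0.05 flange n 133 [-0.0009 -0.0491] top 0.0485 plate x -0.074 0.075 z 0.0175 0.0171
scene 0 flange n 134 [-0.0012 -0.0028] top 0.0479 plate x -0.075 0.075 z 0.0173 0.0167
scene 0.05 flange n 131 [0.0037 0.0597] top 0.0486 plate x -0.075 0.075 z 0.0173 0.0174
can rim bbox mid ((0.4574504494667053, 0.22877496480941772), 0.054375048726797104)
wrist -0.05 flange n 1041 [-0.0033 -0.0552] top 0.0481 plate x -0.075 0.075 z 0.0195 0.0192
wrist 0 flange n 766 [-0.0058 -0.006 ] top 0.0482 plate x -0.075 0.075 z 0.0197 0.0197
wrist 0.05 flange n 522 [-0.0019  0.0568] top 0.0484 plate x -0.075 0.075 z 0.0198 0.0196
```

View pics/scene7.png

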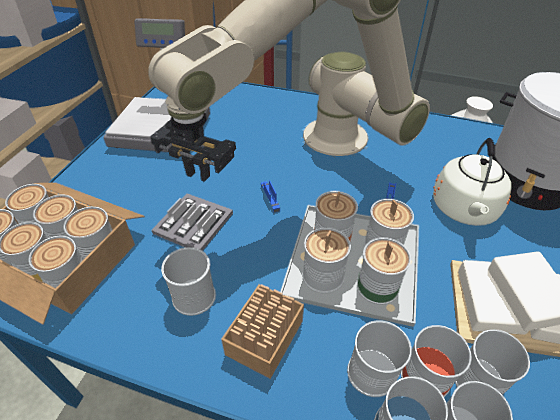

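View pics/wrist7.png

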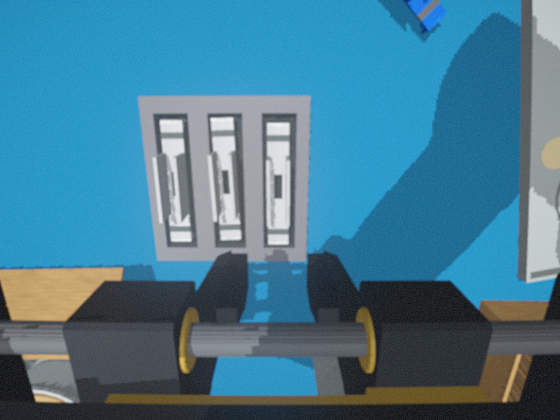

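The wrist view shows all three bars flat in their slots, the placed one at (278,185). Flange tops are 48.4 mm against 48.1–48.2 mm for the spares, and both ends are at equal height. The scene view shows the can standing in place at (392,215) with only its wick, and everything else as it was. Handing in.

```bash
python3 -c "
from plant import *
print(hand_in())"
```

```text
the job is handed in; nothing more can be done
None
```

The steel wick bar is off its candle and lying flat in the empty slot (slot3). The job is handed in at about 11 s of the 38 s allowed, and no verdict was reported.

- **Pull:** I gripped the bar across its flanges and pulled it straight up off the rim and clear of the wick. The can stayed standing on the drip tray.
- **Placing:** I lowered the bar into the slot until it met the floor, with 10 N upward at TCP z 0.0868 where about 0.087 was expected. I then opened the fingers only to about 28 mm to stay clear of the neighbouring bar, and backed straight up.
- **Last checks:** The placed bar's flange tops are at 48.4 mm, against 48.1–48.2 mm for the two spares in the same wrist view, and its two ends are level within 0.2 mm. In the last scene picture the other candles, spares, tin, wick box and blue look-alikes look untouched, and the gripper is clear of everything.
- **Less exact:** The rim-circle check of the can's position gave a centre about 4 mm from where the bar had been. That fit also took in stray points (radius 54 mm, where the rim's is 52 mm), so I relied on the before and after pictures, which show no visible shift.

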